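# Close the filter bay of a water bath

### The job

Put the loose filter lid back on the filter bay of the bench-top water bath: hold it tilted, hook its orange tongue under the blue ledge, then swing it down and press it gently (the bay frame is not exactly where it is measured to be, so go by feel) until it lies flat in the recess and the orange spring catch has snapped back over its free edge. Never press the lid hard against the bath, let go when it is home, and leave the glassware and other loose things where they stand.

Things in the scene. Friction and masses are not known exactly. Their poses are not given: they have to be found in the camera images.
- lid: Loose grey filter lid, 0.2 to 0.33 kg, flat on the bench. Origin: centre of the plate's underside, z up. Plate 120 (x) x 84 (y) x 6 mm. An orange tongue, 14 long x 60 wide x 4 mm thick, sticks out of the -x edge, flush with the underside. A black fin to grip, 12 (x) x 50 (y) mm, stands on the plate's middle, from z = 6 to 56 mm.
- tongue_tip (a point): Middle of the lower end edge of the lid's tongue, at (-74, 0, 0) mm in the lid's frame.
- fin_top (a point): Centre of the top of the lid's fin, at (0, 0, 56) mm in the lid's frame.
- bath: Fixed cream water bath. Origin on the bench (z = 0) under the filter bay; axes as the seated lid's. Deck at z = 104 mm, x -135 to 105, y from -75 mm; closed tank up to 165 mm high at y 75 to 270. In the deck sits the aluminium bay frame (see seat), x -94 to 84, y -60 to 60, top at z = 118 mm, which carries the blue ledge, the recess for the lid and the catch.
- seat (a point): Nominal place of the seated lid's origin, (0, 0, 110) mm in the bath's frame. The bay frame is rigid but was screwed down up to 7 mm off nominal along x (slotted holes) and up to 5 mm high or low, which no reading tells: feel for it. All numbers here on recess, rim, ledge and catch are nominal and shift with it together.
- ledge_edge (a point): Nominal middle of the blue ledge's lower free edge, (-66, 0, 118) mm in the bath's frame. Ledge: x -90 to -66, y -45 to 45, z 118 to 124 mm. Below it a slot 8 mm high, open to +x, ends at a stop at x = -75.5. Recess: x -75.5 to 61.5, y -45 to 45 mm (3 mm play along x, 3 mm each way in y); steel rim at z = 110, 35 mm wide at -x, 11.5 at +x, 9 at the sides, open inside.
- catch (a joint): Angle (rad) of the orange spring catch at the +x end of the recess: 0 at rest, more as its nose is pushed down and outward. The lid's +x edge, coming down, pushes it aside (some 4 to 10 N); it snaps back to 0 when the plate is within about 1 to 2 mm of the rim. Nose at rest at (55, 0, 122) mm in the bath's frame; pivot (69.5, 0, 139), between brackets up to z = 144, x 64 to 76, y -25 to 25 mm.
- dish: Bystander, leave alone. White bowl, 70 mm across, 30 mm high; origin at its underside.
- flask_big: Bystander, leave alone. Stoppered glass flask, 84 mm across, 220 mm high; origin at its underside.
- flask_small: Bystander, leave alone. Stoppered glass flask, 64 mm across, 170 mm high; origin at its underside.
- reagent: Bystander, leave alone. Amber jar with blue cap, 64 mm across, 130 mm high; origin at its underside.
- beaker: Bystander, leave alone. Glass beaker, 70 mm across, 90 mm high; origin at its underside.
- spatula: Bystander, leave alone. Flat steel laboratory spatula lying on the bench, 170 mm long, 5 mm thick; origin at its underside.
- can: Bystander, leave alone. White bottle with red cap, 50 mm across, 90 mm high; origin at its underside.
Things that resemble listed ones, but are neither listed nor needed, are in the scene too. Leave any turquoise look-alike of the lid alone.

How it is judged:
On the way:
1. the lid's tongue is down in its place at the ledge while the lid is still tilted (more than 0.14 rad) (x of tongue_tip in the frame of bath below -0.0645 m and z of tongue_tip in the frame of bath between 0.102 and 0.1185 m and angle between the z axis of lid and the z axis of bath, either way round above 0.14 rad), for 0.1 s.
At the end, for the whole second after the job is handed in: The lid lies flat (0.02 rad) on the rim in the recess (origin within 10.5 mm in x, 6 mm in y of the nominal seat, below 117.5 mm: any setting of the bay frame), tongue under the ledge, catch back at rest (below 0.06 rad) over its free edge, lid still, no finger on it (x of tongue_tip in the frame of bath below -0.0645 m and x of lid in the frame of bath between -0.0105 and 0.0105 m and y of lid in the frame of bath between -0.006 and 0.006 m and z of each of tongue_tip, lid in the frame of bath below 0.1175 m and z of fin_top in the frame of bath above 0.157 m and angle between the z axis of lid and the z axis of bath, either way round below 0.02 rad and value of joint catch below 0.06 rad and linear speed of lid below 0.01 m/s and contact force between the fingers and lid below 0.05 N); the robot touches nothing.
It fails at once if the lid pressed against the bath or its catch with more than 25 N (contact force between lid and bath above 25 N).
It fails at once if the robot pressed against the bath with more than 15 N (contact force between the arm and bath above 15 N).
It fails at once if the fingers pressed against the bath with more than 15 N (contact force between the fingers and bath above 15 N).
It fails at once if a bystander moved more than 30 mm (distance of any of dish, flask_big, flask_small, reagent, beaker, spatula, can from where it was at the start of the episode above 0.03 m).
It also fails if it takes over 48 s, if anything falls off the work surface, if the arm or the gripper's body presses on something with over 40 N, if the wrist force passes 120 N, or if a joint passes its speed limit or range.

### The arm

A 6-joint arm with a two-finger parallel gripper is mounted at the origin on the work surface. World frame = base frame: x ahead of the robot, y to its left, z up, the work surface at z = 0. Lengths are in m, angles in rad, forces in N, time in s.
With the tool pointing down it reaches from about 0.375 to 0.975 m from the base axis. Payload 3.8 kg.
Tool frame: the origin (TCP) lies at the very end of the fingers, on their centre line; the grasp point (between the pads) lies behind it (bot.tcp_to_grasp is the y of the grasp point in the tool frame, in m); y points along the fingers, z is the direction in which the jaws open and shut, and the axes are right-handed (so a half turn about y gives the same grasp; the last joint's range is limited). The gripper opens to 85 mm and grips with 20 to 120 N. Pads are 22 mm wide; open, the fingers measure 114 mm over their backs; the gripper's body (76 mm by 85 mm) begins 54 mm behind the grasp point. The pads swing forward as they close: fully open they stand 13 mm farther back than shut.
Start: joints at [-1.37, 0.264, 1.604, -0, 1.274, -0.037], TCP at [0.159, -0.656, 0.231] pointing down, gripper open.
Joint ranges: [-2.63, 2.63], [-0.94, 2.18], [0.31, 2.57], [-1.31, 4.45], [0, 2.66], [-2.55, 2.55]. Speed limits (rad/s): [2.57, 2.57, 3.14, 3.14, 3.14, 3.14].

### API

Orientations are given as a rotation vector (axis times angle).
In Python, from workcell import bot, optics, workorder gives the robot as it stands.
- The arm moves only by the shell command python3 -m handwheel 'ROWS' [FORCE]. ROWS is JSON, a list of rows, each a list of 7 numbers: the shift along the tool's x, y, z in m, then the turn, a rotation vector about the tool's x, y, z in rad, then the opening, from 0 (shut) to 1 (fully open). A call has 1 to 8 rows; each row shifts and turns the commanded pose from where the row before left it, along the tool's axes as they then stand; what a row does not reach is not made up. A row lasts 1/8 s, in which the tool goes at most 62.5 mm and 10.7 degrees, less where a joint would pass 70% of its speed; a pose out of reach is approached as far as the arm can. A call with a gripper value outside its range is refused whole. The fingers move at their own pace and stop on an object; FORCE is the grip in N (left out, the last holds). Time passes only in rows, so rows that do not move let the fingers close. It gives the time, the measured TCP pose, the force and the opening at its end, in the units of the state.
- bot.read_state(): the state, without advancing time (a new reading comes with each control period).
- optics.read_camera(name): name is "scene" or "top" or "wrist"; returns a dict with "image" (384x512x3 uint8, red, green, blue), "z_map" (384x512 float32, m along the optical axis (not along the pixel's ray), 0 where there is no reading), "mtx" (3x3 intrinsics, pixels), "dist" ([k1, k2, p1, p2, k3] as OpenCV has them; the pictures are not rectified), "world_from_camera" (4x4, takes a point from camera to world coordinates); the wrist camera has in their place "hand_eye" (4x4, takes a point from camera to tool coordinates, whose origin is the TCP and whose axes are the tool frame's). Camera axes: x right, y down, z forward; pixel columns grow to the right and rows downward; lengths in m; the calibration is good to about 2 mm. A picture is of the moment at which its call begins: read the wrist's pose just before it.
- workorder.finish_job(): hands the job in, once; it reports no verdict.
The state is a dict: "time": time; "q": joint angles; "joint_vel": joint speeds; "joint_torque": joint torques, N m; "tool_pos": TCP position; "tcp_rot": TCP orientation; "wrist_force": force on the tool from outside, world axes, zero at the start; "torque": the same for the moment, N m; "width": opening from 0.0 (shut) to 1.0 (fully open).
Only numpy, scipy, OpenCV 4.12 (cv2) and the standard library are available. Lean on these libraries where they do the work, as an engineer would, in place of code of your own. Each camera call takes 0.05 s, during which the arm holds its last target.

## Working session

There is one attempt and no reset: what is moved stays moved. The work goes in short steps, Python scripts to look and compute and a shell command to move; the robot and the scene stay as the last step left them, time stands still between calls to the robot, and variables do not carry over. Pictures are saved under pics/ and viewed, and the job is handed in when it is done.

```bash
ls; mkdir -p pics; python3 - <<'E'
from workcell import bot, optics
import cv2, numpy as np, pickle
s=bot.read_state(); print(s, bot.tcp_to_grasp)
for n in ["scene","top"]:
    d=optics.read_camera(n); cv2.imwrite(f"pics/{n}0.png",d["image"][:,:,::-1]); pickle.dump(d,open(f"{n}0.pkl","wb"))
    print(n,d["mtx"],d["dist"],d["world_from_camera"])
E
```

```text
pics
{'time': 0.0, 'q': array([-1.36989999e+00,  2.64739964e-01,  1.60537187e+00, -1.09571755e-05,
        1.27372394e+00, -3.69069368e-02]), 'joint_vel': array([-0.00132152, -0.00042623,  0.00170556, -0.00234422, -0.0012533 ,
       -0.00047032]), 'joint_torque': array([ 1.33258782e-03, -5.15105867e+01, -3.67311680e+01,  3.89891293e-04,
        1.30318818e-02,  1.07144314e-05]), 'tool_pos': array([ 0.15885134, -0.65528278,  0.22997208]), 'tcp_rot': array([-0.25052357,  2.09765759, -2.09294187]), 'wrist_force': array([ 0.25328845, -0.12359444,  0.54347478]), 'torque': array([0.02724233, 0.01926955, 0.02255554]), 'width': 1.001639193862394} -0.0187
scene [[403.06495811   0.         256.08626016]
 [  0.         403.06495811 192.16677565]
 [  0.           0.           1.        ]] [-0.07334196  0.          0.          0.          0.        ] [[ 0.46497344  0.73010144 -0.50075103  1.00643407]
 [ 0.88531455 -0.38614429  0.25905738 -0.48011913]
 [-0.00422398 -0.56377697 -0.82591627  0.99834223]
 [ 0.          0.          0.          1.        ]]
top [[381.06708248   0.         252.53983543]
 [  0.         381.06708248 187.22620009]
 [  0.           0.           1.        ]] [-0.00891133  0.          0.          0.          0.        ] [[-0.01673038 -0.98429529  0.17573523  0.28616494]
 [-0.9998324   0.0151626  -0.01026031 -0.17535261]
 [ 0.00743457 -0.17587743 -0.984384    1.17200508]
 [ 0.          0.          0.          1.        ]]
```

View pics/scene0.png

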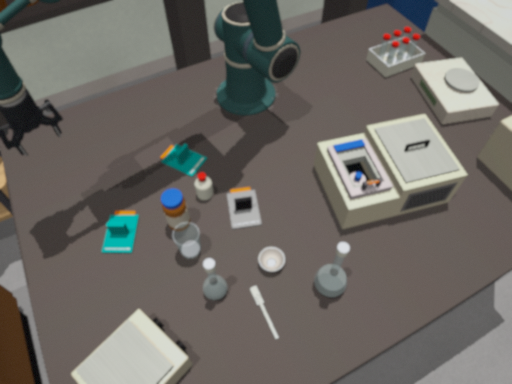

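View pics/top0.png

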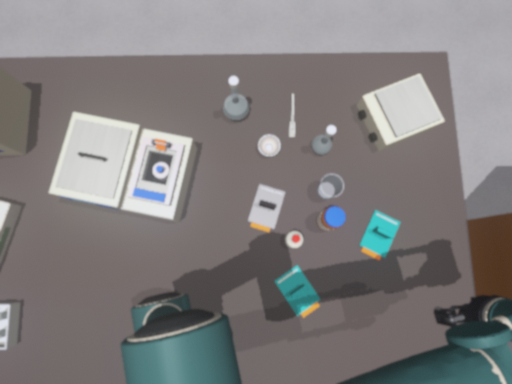

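```bash
cat > h.py <<'E'
import numpy as np, cv2, pickle
def pts(d,uv,Tc=None):
    "uv Nx2 -> world by z_map"
    T=d["world_from_camera"] if Tc is None else Tc
    uv=np.asarray(uv,float).reshape(-1,1,2)
    n=cv2.undistortPoints(uv,d["mtx"],d["dist"]).reshape(-1,2)
    z=np.array([d["z_map"][int(round(v)),int(round(u))] for u,v in uv.reshape(-1,2)])
    P=np.c_[n*z[:,None],z]
    return P@T[:3,:3].T+T[:3,3]
def plane(d,uv,h,Tc=None):
    T=d["world_from_camera"] if Tc is None else Tc
    n=cv2.undistortPoints(np.asarray(uv,float).reshape(-1,1,2),d["mtx"],d["dist"]).reshape(-1,2)
    r=np.c_[n,np.ones(len(n))]@T[:3,:3].T
    return T[:3,3]+r*((h-T[2,3])/r[:,2])[:,None]
def cloud(d,Tc=None):
    H,W=d["z_map"].shape
    v,u=np.mgrid[:H,:W]
    n=cv2.undistortPoints(np.c_[u.ravel(),v.ravel()].astype(float).reshape(-1,1,2),d["mtx"],d["dist"]).reshape(-1,2)
    z=d["z_map"].ravel()
    T=d["world_from_camera"] if Tc is None else Tc
    P=(np.c_[n*z[:,None],z])@T[:3,:3].T+T[:3,3]
    P[z==0]=np.nan
    return P.reshape(H,W,3)
E
python3 - <<'E'
from h import *
np.set_printoptions(precision=3,suppress=True)
for n,b in [("scene",(300,100,480,240)),("scene",(90,130,300,270)),("top",(40,100,300,240))]:
    d=pickle.load(open(n+"0.pkl","rb"))
    x0,y0,x1,y1=b
    im=cv2.resize(d["image"][y0:y1,x0:x1,::-1],None,fx=3,fy=3,interpolation=cv2.INTER_CUBIC)
    cv2.imwrite(f"pics/{n}_c{x0}.png",im)
    hsv=cv2.cvtColor(d["image"],cv2.COLOR_RGB2HSV); C=cloud(d)
    for nm,lo,hi in [("orange",(8,150,120),(22,255,255)),("blue",(102,150,80),(125,255,255)),("turq",(80,120,80),(98,255,255))]:
        m=cv2.inRange(hsv,lo,hi); k,l,s,c=cv2.connectedComponentsWithStats(m)
        for i in range(1,k):
            if s[i,4]>15: print(n,nm,c[i],s[i,4],np.nanmedian(C[l==i],axis=0))
E
```

```text
scene orange [165.7  151.86] 50 [ 0.125 -0.354  0.001]
scene orange [239.5   188.964] 56 [ 0.368 -0.206  0.002]
scene orange [174.744 209.154] 39 [ 0.414 -0.414  0.104]
scene orange [124.294 211.794] 68 [ 0.282 -0.542  0.001]
scene blue [349.061 145.524] 164 [0.46  0.102 0.128]
scene blue [358.179 174.795] 39 [0.539 0.085 0.093]
scene blue [171.356 197.881] 320 [ 0.392 -0.41   0.128]
scene turq [183.462 159.687] 677 [ 0.192 -0.317  0.004]
scene turq [120.065 232.83 ] 1050 [ 0.355 -0.571  0.005]
scene orange [165.7  151.86] 50 [ 0.125 -0.354  0.001]
scene orange [239.5   188.964] 56 [ 0.368 -0.206  0.002]
scene orange [174.744 209.154] 39 [ 0.414 -0.414  0.104]
scene orange [124.294 211.794] 68 [ 0.282 -0.542  0.001]
scene blue [349.061 145.524] 164 [0.46  0.102 0.128]
scene blue [358.179 174.795] 39 [0.539 0.085 0.093]
scene blue [171.356 197.881] 320 [ 0.392 -0.41   0.128]
scene turq [183.462 159.687] 677 [ 0.192 -0.317  0.004]
scene turq [120.065 232.83 ] 1050 [ 0.355 -0.571  0.005]
top orange [259.905 227.119] 42 [ 0.371 -0.208  0.002]
top orange [370.667 253.648] 54 [ 0.284 -0.542  0.003]
top orange [310.509 309.226] 53 [ 0.127 -0.354  0.003]
top blue [334.591 216.234] 286 [ 0.388 -0.41   0.129]
top turq [378.933 234.527] 942 [ 0.341 -0.568  0.006]
top turq [297.571 291.044] 1001 [ 0.18  -0.316  0.005]
```

```bash
ls pics
```

```text
scene0.png
scene_c300.png
scene_c90.png
top0.png
top_c40.png
```

View pics/scene_c300.png

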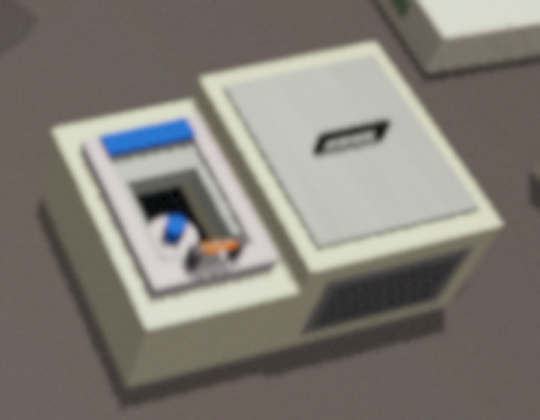

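View pics/top_c40.png

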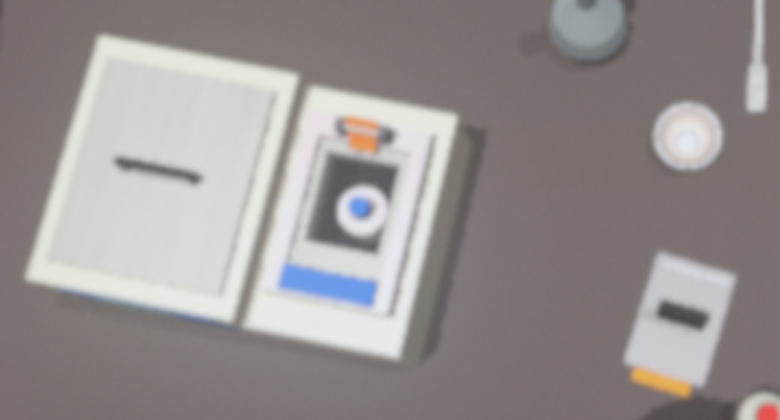

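View pics/scene_c90.png

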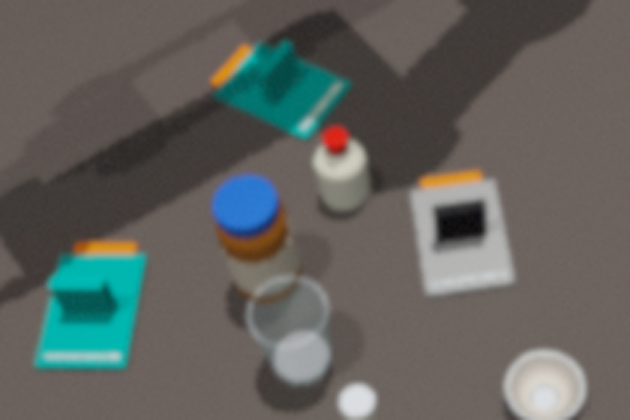

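```bash
python3 - <<'E'
from h import *
np.set_printoptions(precision=4,suppress=True)
def rect(P):
    r=cv2.minAreaRect((P[:,:2]*1000).astype(np.float32)); return r
for n in ["top","scene"]:
    d=pickle.load(open(n+"0.pkl","rb")); C=cloud(d); x,y,z=C[...,0],C[...,1],C[...,2]
    near=(x>.3)&(x<.8)&(y>0.0)&(y<.45)
    m=near&(z>.150)&(z<.18); print(n,"tank",m.sum(),np.nanmedian(z[m]),rect(C[m]))
    mm=near&(z>.098)&(z<.109)
    print(n,"deck",mm.sum(),np.nanmedian(z[mm]),rect(C[mm]))
    f=near&(z>.112)&(z<.121); print("frame",f.sum(),np.nanmedian(z[f]),rect(C[f]))
    hsv=cv2.cvtColor(d["image"],cv2.COLOR_RGB2HSV)
    b=cv2.inRange(hsv,(102,110,80),(125,255,255))>0
    b&=near&(z>.11); print("ledge",b.sum(),np.nanmedian(z[b]),rect(C[b]))
    # lid
    near=(x>.33)&(x<.56)&(y>-.28)&(y<-.10)
    l=near&(hsv[...,1]<45)&(hsv[...,2]>120)&(z<.02); 
    k,lab,s,c=cv2.connectedComponentsWithStats(l.astype(np.uint8))
    i=1+np.argmax(s[1:,4]); m=lab==i
    uv=np.argwhere(m)[:,::-1].astype(float)
    print("lid",s[i],np.nanmedian(z[m]),rect(plane(d,uv,.006)))
    o=near&(cv2.inRange(hsv,(8,130,100),(25,255,255))>0)
    uv=np.argwhere(o)[:,::-1].astype(float); Q=plane(d,uv,.004); print("tongue",Q.mean(0),rect(Q))
    bk=near&(hsv[...,2]<50); uv=np.argwhere(bk)[:,::-1].astype(float); print("fin",bk.sum(),rect(C[bk&(z>.05)]) if (bk&(z>.05)).sum()>4 else 0,np.nanmax(z[near&(hsv[...,2]<60)]))
E
```

```text
top tank 127 0.16229521817278214 ((576.3670043945312, 167.0918426513672), (34.8022575378418, 250.63893127441406), 9.764822959899902)
top deck 1686 0.10328798815597862 ((541.8231811523438, 177.89511108398438), (336.4484558105469, 242.84376525878906), 77.63211822509766)
frame 968 0.11576653006935889 ((542.0338134765625, 178.66845703125), (308.0137634277344, 240.2418212890625), 77.52161407470703)
ledge 198 0.12787695606711846 ((456.6520690917969, 101.55952453613281), (84.43131256103516, 18.329708099365234), 77.5169448852539)
lid [ 225  167   59   75 3645] 0.0002636773133763981 ((444.3654479980469, -190.6131591796875), (177.74806213378906, 229.69947814941406), 89.76658630371094)
tongue [ 0.3699 -0.2083  0.004 ] ((369.8717346191406, -207.92481994628906), (57.922672271728516, 10.54057788848877), 71.98310089111328)Traceback (most recent call last):
  File "<stdin>", line 24, in <module>
    res = np.fmax.reduce(a, axis=axis, out=out, **kwargs)
ValueError: zero-size array to reduction operation fmax which has no identity
```

```bash
python3 - <<'E'
from h import *
np.set_printoptions(precision=4,suppress=True)
yaw=np.radians(-12.5)
R=np.array([[np.cos(yaw),-np.sin(yaw)],[np.sin(yaw),np.cos(yaw)]])
for n in ["top","scene"]:
    d=pickle.load(open(n+"0.pkl","rb")); C=cloud(d); x,y,z=C[...,0],C[...,1],C[...,2]
    hsv=cv2.cvtColor(d["image"],cv2.COLOR_RGB2HSV)
    # ledge centre nominal at (-78,0) => bath origin estimate
    o0=np.array([.4566,.1016])+R@[.078,0]
    L=(C[...,:2]-o0)@R; bx,by=L[...,0],L[...,1]
    print(n,"origin0",o0)
    ok=(bx>-.25)&(bx<.25)&(by>-.2)&(by<.4)&(z>.02)
    print("hist",np.histogram(z[ok],bins=np.arange(.09,.19,.004)))
    dk=ok&(abs(z-.104)<.006)
    for q,nm in [((abs(by)<.05)&dk,"deck x"),]:
        print(nm,np.percentile(bx[q],[0,1,99,100]))
    q=dk&(abs(bx)<.09); print("deck y",np.percentile(by[q],[0,1,99,100]))
    t=ok&(z>.13)&(by>.07); print("tank x",np.percentile(bx[t],[0,1,99,100]),"y",np.percentile(by[t],[0,1,99,100]))
    # z along bay side rims
    for a,b,c,e,nm in [(-.085,-.07,-.04,.04,'ledge'),(-.09,.08,-.058,-.05,'frame -y'),(-.06,.04,.05,.058,'frame +y'),(-.13,-.10,-.06,.06,'deck -x'),(-.06,-.045,-.035,.035,'rim -x'),(.09,.1,-.06,.06,'deck +x')]:
        q=ok&(bx>a)&(bx<b)&(by>c)&(by<e); print(nm,q.sum(),np.round(np.percentile(z[q],[10,50,90]),4) if q.sum() else 0)
    b=(cv2.inRange(hsv,(102,110,80),(125,255,255))>0)&ok&(z>.11)&(bx<-.03)
    q=plane(d,np.argwhere(b)[:,::-1].astype(float),.124); r=cv2.minAreaRect((q[:,:2]*1000).astype(np.float32)); print('ledge',b.sum(),r)
    o=(cv2.inRange(hsv,(5,110,100),(25,255,255))>0)&ok&(bx>.02); print('catch',o.sum(),np.median(bx[o]),np.median(by[o]),np.median(z[o]),np.percentile(bx[o],[5,95]))
    # turn lid
    near=(x>.33)&(x<.56)&(y>-.28)&(y<-.10)
    print("lidV",np.percentile(hsv[...,2][near],[5,20,50,70,80,90,95]))
E
```

```text
top origin0 [0.5328 0.0847]
hist (array([  60,   93,  485, 1058,  233,  382,  385,  485,  518,  293,  854,
       1357, 2897,  704,   51,   26,    5,   36,   59,   11,    3,    2,
          3,    3]), array([0.09 , 0.094, 0.098, 0.102, 0.106, 0.11 , 0.114, 0.118, 0.122,
       0.126, 0.13 , 0.134, 0.138, 0.142, 0.146, 0.15 , 0.154, 0.158,
       0.162, 0.166, 0.17 , 0.174, 0.178, 0.182, 0.186]))
deck x [-0.1299 -0.1295  0.1092  0.11  ]
deck y [-0.0752 -0.0748  0.0768  0.0782]
tank x [-0.1302 -0.1277  0.1078  0.1108] y [0.0747 0.0765 0.2688 0.2718]
ledge 157 [0.1254 0.128  0.1303]
frame -y 169 [0.1196 0.1223 0.1246]
frame +y 112 [0.0405 0.1223 0.1246]
deck -x 500 [0.0956 0.1027 0.1054]
rim -x 131 [0.1116 0.1137 0.1161]
deck +x 131 [0.1007 0.103  0.1055]
ledge 198 ((457.2381591796875, 102.30075073242188), (84.47321319580078, 18.058486938476562), 77.75016021728516)
catch 46 0.061180928945530275 -0.0008441847465166074 0.13604743846574097 [0.0555 0.0734]
lidV [ 89.5 121.  123.  126.  193.  205.  207. ]
scene origin0 [0.5328 0.0847]
hist (array([ 180,  165,  423,  981,  273,  428,  400,  5
[... 218 characters left out ...]
8, 0.142, 0.146, 0.15 , 0.154, 0.158,
       0.162, 0.166, 0.17 , 0.174, 0.178, 0.182, 0.186]))
deck x [-0.1298 -0.1282  0.1131  0.1139]
deck y [-0.0762 -0.0751  0.0793  0.0802]
tank x [-0.1306 -0.126   0.1116  0.1141] y [0.0735 0.0767 0.2702 0.2772]
ledge 135 [0.1119 0.1275 0.1301]
frame -y 151 [0.1187 0.1217 0.1238]
frame +y 158 [0.0404 0.0588 0.1241]
deck -x 208 [0.1012 0.1031 0.105 ]
rim -x 144 [0.039  0.113  0.1155]
deck +x 143 [0.1012 0.1032 0.1057]
ledge 195 ((457.4877624511719, 104.99844360351562), (85.72073364257812, 24.539457321166992), 77.58491516113281)
catch 33 0.07477129739588875 0.0052027181694288376 0.14995673848514168 [0.0567 0.0783]
lidV [ 65. 108. 109. 110. 147. 179. 183.]
```

```bash
python3 - <<'E'
from h import *
np.set_printoptions(precision=4,suppress=True)
for n in ["top","scene"]:
    d=pickle.load(open(n+"0.pkl","rb")); C=cloud(d); x,y,z=C[...,0],C[...,1],C[...,2]
    hsv=cv2.cvtColor(d["image"],cv2.COLOR_RGB2HSV)
    near=(x>.33)&(x<.53)&(y>-.28)&(y<-.12)
    m=near&(hsv[...,2]>(155 if n=="top" else 135))&(hsv[...,1]<60)
    k,lab,s,c=cv2.connectedComponentsWithStats(m.astype(np.uint8)); i=1+np.argmax(s[1:,4])
    print(n,s[i],cv2.minAreaRect((plane(d,np.argwhere(lab==i)[:,::-1].astype(float),.006)[:,:2]*1000).astype(np.float32)))
    o=near&(cv2.inRange(hsv,(8,110,100),(25,255,255))>0)
    Q=plane(d,np.argwhere(o)[:,::-1].astype(float),.004); print("tongue",Q.mean(0),cv2.minAreaRect((Q[:,:2]*1000).astype(np.float32)))
    bk=near&(z>.03); Q=C[bk]; print("fin",bk.sum(),np.median(Q,axis=0),cv2.minAreaRect((Q[:,:2]*1000).astype(np.float32)),np.percentile(Q[:,2],[50,90,99]))
E
```

```text
top [248 184  35  45 969] ((435.2022399902344, -228.66099548339844), (86.67304992675781, 124.42262268066406), 71.764404296875)
tongue [ 0.3701 -0.2076  0.004 ] ((369.9858703613281, -207.9469757080078), (59.68893814086914, 12.580702781677246), 72.00821685791016)
fin 86 [ 0.4339 -0.2287  0.0547] ((434.3145751953125, -228.97691345214844), (48.940582275390625, 12.720051765441895), 70.52203369140625) [0.0547 0.0575 0.0608]
scene [227 189  35  39 769] ((435.75567626953125, -226.9762725830078), (87.10140991210938, 123.40132141113281), 71.71109771728516)
tongue [ 0.3698 -0.206   0.004 ] ((369.8425598144531, -206.53932189941406), (63.808712005615234, 14.75047492980957), 70.32134246826172)
fin 142 [ 0.4413 -0.2274  0.0504] ((438.4637756347656, -227.20567321777344), (49.03104019165039, 14.834574699401855), 68.8525619506836) [0.0504 0.0558 0.0579]
```

```bash
python3 - <<'E'
from h import *
from scipy.spatial.transform import Rotation as Ro
from workcell import bot
np.set_printoptions(precision=4,suppress=True)
s=bot.read_state(); R=Ro.from_rotvec(s["tcp_rot"]).as_matrix(); print(R, np.degrees(np.arctan2(R[1,2],R[0,2])))
d=pickle.load(open("top0.pkl","rb"));C=cloud(d);hsv=cv2.cvtColor(d["image"],cv2.COLOR_RGB2HSV)
for nm,uv,h in [("can",(295,239),.09),("reagent",(336,217),.13),("dish",(269,146),.03),("beaker",(331,187),.045)]:
    print(nm,plane(d,[uv],h),C[uv[1],uv[0]])
d=pickle.load(open("scene0.pkl","rb"));C=cloud(d)
for uv in [(203,178),(243,180)]: print(C[uv[1],uv[0]])
print([n for n in dir(bot) if n[0]!='_'])
E
```

```text
[[-0.9719 -0.0004  0.2356]
 [-0.2356  0.002  -0.9719]
 [-0.0001 -1.     -0.002 ]] -76.37478498158454
can [[ 0.3292 -0.3038  0.09  ]] [ 0.3293 -0.3041  0.0875]
reagent [[ 0.3856 -0.4139  0.13  ]] [ 0.3856 -0.4138  0.1304]
dish [[ 0.6193 -0.2405  0.03  ]] [ 0.6269 -0.242   0.0039]
beaker [[ 0.4844 -0.4233  0.045 ]] [ 0.492  -0.4327  0.0022]
[ 0.3411 -0.3037  0.0865]
[ 0.3391 -0.1799 -0.005 ]
['MotionError', 'read_state', 'tcp_to_grasp']
```

```bash
cat >> h.py <<'E'
from scipy.spatial.transform import Rotation as Ro
def tool_R(yaw,tilt=0.0):
    "tool axes for lid yaw (rad), lid tilted about its y by tilt (>0: +x end up)"
    L=Ro.from_euler('z',yaw)*Ro.from_euler('y',-tilt)
    m=L.as_matrix(); return np.c_[-m[:,1],-m[:,2],m[:,0]]
def plan(p1,R1,n,w,p0=None,R0=None):
    from workcell import bot
    s=bot.read_state()
    if p0 is None: p0=s["tool_pos"]
    if R0 is None: R0=Ro.from_rotvec(s["tcp_rot"]).as_matrix()
    dr=Ro.from_matrix(R0.T@R1).as_rotvec(); p=np.array(p0,float); R=R0
    p1=np.array(p1); out=[]
    for i in range(n):
        tgt=p0+(p1-p0)*(i+1)/n
        sh=np.round(R.T@(tgt-p),4); tr=np.round(dr/n,4)
        out.append([*map(float,sh),*map(float,tr),w]); p=p+R@sh; R=R@Ro.from_rotvec(tr).as_matrix()
    print(str(out).replace(' ','').replace('-0.0,','0,').replace('0.0,','0,'));print("end",p.round(4),"err",Ro.from_matrix(R.T@R1).magnitude())
E
python3 - <<'E'
from h import *
plan([.435,-.228,.17],tool_R(np.radians(-18.2)),10,1)
E
```

```text
[[-0.0369,0.0061,-0.035,0.0002,-0.1015,-0.0001,1],[-0.0403,0.0061,-0.0311,0.0002,-0.1015,-0.0001,1],[-0.0432,0.006,-0.0269,0.0002,-0.1015,-0.0001,1],[-0.0457,0.0061,-0.0223,0.0002,-0.1015,-0.0001,1],[-0.0477,0.006,-0.0176,0.0002,-0.1015,-0.0001,1],[-0.0493,0.006,-0.0127,0.0002,-0.1015,-0.0001,1],[-0.0503,0.0061,-0.0076,0.0002,-0.1015,-0.0001,1],[-0.0508,0.006,-0.0025,0.0002,-0.1015,-0.0001,1],[-0.0508,0.006,0.0027,0.0002,-0.1015,-0.0001,1],[-0.0503,0.006,0.0078,0.0002,-0.1015,-0.0001,1]]
end [ 0.435 -0.228  0.17 ] err 0.0003881311185525166
```

```bash
python3 -m handwheel '[[-0.037,0.003,-0.035,0,-0.1015,0,1],[-0.0403,0.003,-0.031,0,-0.1015,0,1],[-0.043,0.003,-0.027,0,-0.1015,0,1],[-0.0457,0.003,-0.022,0,-0.1015,0,1],[-0.0477,0.003,-0.0175,0,-0.1015,0,1],[-0.0493,0.004,-0.0125,0,-0.1015,0,1],[-0.05,0.006,-0.0075,0,-0.1015,0,1],[-0.051,0.008,-0.0025,0,-0.1015,0,1]]' 40; python3 -m handwheel '[[-0.051,0.01,0.0025,0,-0.1015,0,1],[-0.0503,0.012,0.008,0,-0.1015,0,1],[0,0,0,0,0,0,1]]'
python3 - <<'E'
from h import *
from workcell import bot,optics
s=bot.read_state(); print(s["time"],s["tool_pos"],s["tcp_rot"])
d=optics.read_camera("wrist"); d["pose"]=(s["tool_pos"],s["tcp_rot"]); pickle.dump(d,open("w1.pkl","wb"))
cv2.imwrite("pics/w1.png",d["image"][:,:,::-1]); print(d["hand_eye"])
E
```

```text
time: 1.1
tool_pos: [0.3807, -0.3133, 0.198]
tcp_rot: [-0.918, 1.579, -1.58]
wrist_force: [0.4, -0.2, 0.1]
width: 0.994
time: 1.48
tool_pos: [0.4357, -0.2259, 0.1747]
tcp_rot: [-1.045, 1.439, -1.433]
wrist_force: [-0.2, 0.6, -0.7]
width: 1.001
1.475 [ 0.43572651 -0.22591942  0.17470599] [-1.04529664  1.43874418 -1.4331585 ]
[[ 6.98063291e-05  9.46348262e-01  3.23148515e-01 -8.28911569e-02]
 [ 1.06811292e-03 -3.23148402e-01  9.46347700e-01 -1.42859553e-01]
 [ 9.99999427e-01  2.79098044e-04 -1.03336461e-03  1.85495237e-05]
 [ 0.00000000e+00  0.00000000e+00  0.00000000e+00  1.00000000e+00]]
```

View pics/w1.png

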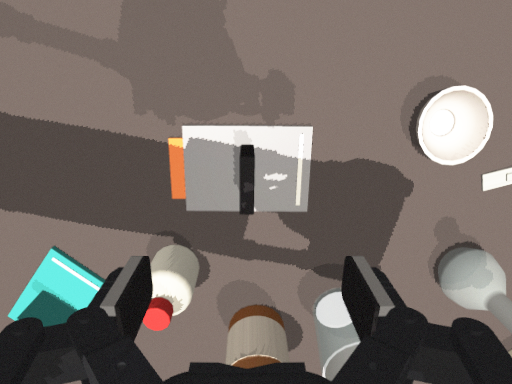

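```bash
cat >> h.py <<'E'
def Tw(d):
    p,r=d["pose"]; T=np.eye(4); T[:3,:3]=Ro.from_rotvec(r).as_matrix(); T[:3,3]=p
    return T@d["hand_eye"]
E
python3 - <<'E'
from h import *
np.set_printoptions(precision=4,suppress=True)
d=pickle.load(open("w1.pkl","rb")); T=Tw(d); C=cloud(d,T); z=C[...,2]
reg=np.zeros(z.shape,bool); reg[110:225,160:325]=1
f=reg&(z>.045); Q=C[f]; print("fin",f.sum(),Q.mean(0),np.median(Q[:,2]),cv2.minAreaRect((Q[:,:2]*1000).astype(np.float32)))
hsv=cv2.cvtColor(d["image"],cv2.COLOR_RGB2HSV)
o=reg&(cv2.inRange(hsv,(5,130,80),(25,255,255))>0); Q=plane(d,np.argwhere(o)[:,::-1].astype(float),.004,T); print("tongue",Q.mean(0),cv2.minAreaRect((Q[:,:2]*1000).astype(np.float32)))
cs=plane(d,[(182,126),(312,126),(308,212),(186,212)],.006,T); print(cs,cs.mean(0),np.degrees(np.arctan2(*(cs[1]-cs[0]+cs[2]-cs[3])[1::-1])))
plan([.435,-.228,.014],tool_R(np.radians(-18.2)),5,1)
E
```

```text
fin 919 [ 0.4343 -0.2264  0.056 ] 0.05630202854546629 ((433.9973449707031, -228.0087127685547), (50.25553512573242, 11.956047058105469), 71.68409729003906)
tongue [ 0.3701 -0.2063  0.004 ] ((370.02484130859375, -206.7650146484375), (60.77855682373047, 13.903059005737305), 71.49036407470703)
[[ 0.3903 -0.1704  0.006 ]
 [ 0.5039 -0.2071  0.006 ]
 [ 0.4788 -0.2884  0.006 ]
 [ 0.363  -0.2512  0.006 ]] [ 0.434  -0.2293  0.006 ] -17.863703796212747
[[0.0001,0.0323,0,0.0004,0.0005,0,1],[0.0001,0.0322,0,0.0004,0.0005,0,1],[0.0001,0.0323,0,0.0004,0.0005,0,1],[0.0001,0.0323,0,0.0004,0.0005,0,1],[0.0001,0.0323,-0.0001,0.0004,0.0005,0,1]]
end [ 0.435 -0.228  0.014] err 0.00018303330696348732
```

```bash
python3 -m handwheel '[[0,0.035,-0.0005,0.001,0,0,1],[0,0.045,-0.0005,0.001,0,0,1],[0,0.045,0,0,0,0,1],[0,0.031,0,0,0,0,1],[0,0,0,0,0,0,0],[0,0,0,0,0,0,0],[0,0,0,0,0,0,0],[0,0,0,0,0,0,0]]' 60; python3 -m handwheel '[[0,0,0,0,0,0,0],[0,0,0,0,0,0,0]]'
```

```text
time: 2.52
tool_pos: [0.4356, -0.2296, 0.0218]
tcp_rot: [-1.039, 1.436, -1.442]
wrist_force: [-2.4, 2.2, 1.9]
width: 0.144
time: 2.78
tool_pos: [0.4359, -0.2297, 0.0219]
tcp_rot: [-1.04, 1.435, -1.442]
wrist_force: [-1.5, -0.2, 6.4]
width: 0.132
```

```bash
python3 -m handwheel '[[0,-0.01,0,0,0,0,0],[0,-0.04,0,0,0,0,0],[0,-0.05,0,0,0,0,0],[0,-0.05,0,0,0,0,0],[0,-0.03,0,0,0,0,0],[0,0,0,0,0,0,0]]'
python3 - <<'E'
from h import *
from workcell import bot,optics
s=bot.read_state(); print(s["time"],s["tool_pos"],s["wrist_force"],s["torque"],s["width"])
d=optics.read_camera("wrist"); d["pose"]=(s["tool_pos"],s["tcp_rot"]); pickle.dump(d,open("w2.pkl","wb"))
cv2.imwrite("pics/w2.png",d["image"][:,:,::-1])
E
```

```text
time: 3.52
tool_pos: [0.4361, -0.2297, 0.2034]
tcp_rot: [-1.038, 1.432, -1.445]
wrist_force: [0.7, -0.0, -2.6]
width: 0.134
3.525 [ 0.43611369 -0.22967239  0.20339778] [ 0.72878868 -0.04893331 -2.5541989 ] [-0.0187766   0.02481187  0.02023211] 0.1339308969266117
```

View pics/w2.png

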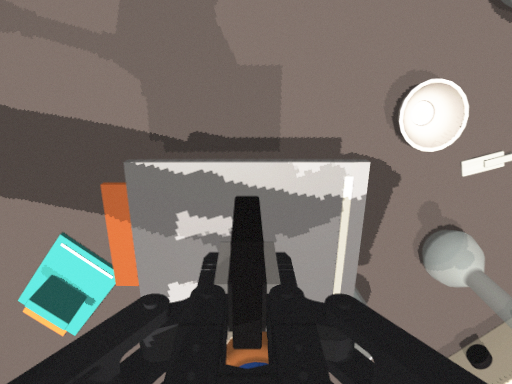

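```bash
python3 - <<'E'
from h import *
np.set_printoptions(precision=4,suppress=True)
d=pickle.load(open("w2.pkl","rb")); H=d["hand_eye"]; C=cloud(d,H)
hsv=cv2.cvtColor(d["image"],cv2.COLOR_RGB2HSV)
reg=np.zeros(C.shape[:2],bool); reg[168:235,140:225]=1; reg[168:235,275:355]=1
P=C[reg]; P=P[np.isfinite(P[:,0])]
for _ in range(3):
    A=np.c_[P[:,0],P[:,2],np.ones(len(P))]; k=np.linalg.lstsq(A,P[:,1],rcond=None)[0]; r=P[:,1]-A@k; P=P[abs(r)<.003]
print("plate top y = a x + b z + c",k,len(P),r.std())
# corners cast on plane in tool frame at y=c
def cast(uv):
    n=cv2.undistortPoints(np.asarray(uv,float).reshape(-1,1,2),d["mtx"],d["dist"]).reshape(-1,2)
    rr=np.c_[n,np.ones(len(n))]@H[:3,:3].T; o=H[:3,3]
    # y=o+rt ; y - a x - b z = c
    t=(k[2]-o[1]+k[0]*o[0]+k[1]*o[2])/(rr[:,1]-k[0]*rr[:,0]-k[1]*rr[:,2]); return o+rr*t[:,None]
print(cast([(126,162),(369,162),(360,290),(138,290),(103,184)]))
E
```

```text
plate top y = a x + b z + c [0.0036 0.0022 0.0156] 11020 0.0006058387756438645
[[-0.0433  0.0153 -0.0588]
 [-0.0432  0.0156  0.0592]
 [ 0.0305  0.0159  0.0633]
 [ 0.0303  0.0156 -0.061 ]
 [-0.0321  0.0153 -0.0718]]
```

```bash
python3 - <<'E'
from h import *
plan([.510,-.0434,.24],tool_R(np.radians(-12.4)),5,0)
E
```

```text
[[-0.0399,-0.0078,0.0028,-0.0008,-0.0203,0.0001,0],[-0.0399,-0.0079,0.0035,-0.0008,-0.0203,0.0001,0],[-0.0398,-0.0078,0.0044,-0.0008,-0.0203,0.0001,0],[-0.0397,-0.0078,0.0051,-0.0008,-0.0203,0.0001,0],[-0.0396,-0.0078,0.006,-0.0008,-0.0203,0.0001,0]]
end [ 0.51   -0.0434  0.24  ] err 0.00017422925380419525
```

```bash
python3 -m handwheel '[[-0.04,-0.008,0.003,0,-0.02,0,0],[-0.04,-0.008,0.0035,0,-0.02,0,0],[-0.04,-0.008,0.0045,0,-0.02,0,0],[-0.04,-0.008,0.005,0,-0.02,0,0],[-0.04,-0.008,0.006,0,-0.02,0,0],[0,0,0,0,0,0,0],[0,0,0,0,0,0,0]]'
python3 - <<'E'
from h import *
from workcell import bot,optics
s=bot.read_state(); print(s["time"],s["tool_pos"],s["wrist_force"],s["torque"],s["width"])
d=optics.read_camera("wrist"); d["pose"]=(s["tool_pos"],s["tcp_rot"]); pickle.dump(d,open("w3.pkl","wb"))
cv2.imwrite("pics/w3.png",d["image"][:,:,::-1])
E
```

```text
time: 4.45
tool_pos: [0.5088, -0.0424, 0.2378]
tcp_rot: [-1.101, 1.369, -1.367]
wrist_force: [0.6, 0.2, -2.7]
width: 0.13
4.45 [ 0.50883682 -0.04242113  0.23777819] [ 0.56108243  0.1700233  -2.70215226] [ 0.05810066  0.01731263 -0.01288998] 0.13034243145887725
```

View pics/w3.png

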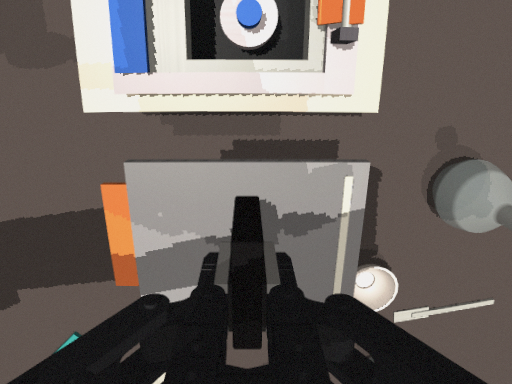

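```bash
python3 - <<'E'
from h import *
np.set_printoptions(precision=4,suppress=True)
d=pickle.load(open("w3.pkl","rb")); T=Tw(d); C=cloud(d,T)
cs=plane(d,[(82,112),(381,112),(76,20),(387,20)],.104,T); print(cs); v=cs[1]-cs[0]; yaw=np.arctan2(v[1],v[0]); print("yaw",np.degrees(yaw),"len",np.linalg.norm(v))
R=np.array([[np.cos(yaw),-np.sin(yaw)],[np.sin(yaw),np.cos(yaw)]])
o=(cs[0,:2]-R@[-.135,-.075]+cs[1,:2]-R@[.105,-.075])/2; print("origin",o)
np.save("bath.npy",[*o,yaw])
for nm,(a,b,c,e) in dict(deck=(84,105,108,109),deck2=(200,300,100,109),frame=(125,340,76,90),ledge=(118,142,5,65),rimy=(160,310,62,70),rimx=(152,182,5,60)).items():
    q=C[c:e+1,a:b].reshape(-1,3); print(nm,np.nanmedian(q[:,2]),np.nanpercentile(q[:,2],[10,90]))
loc=lambda uv,h:(plane(d,uv,h,T)[:,:2]-o)@R
h=.1185
print("frame corners",loc([(113,94),(356,94)],.123))
print("ledge edges (nom -90,-66)",loc([(110,20),(145,20),(112,73),(148,73)],.129))
E
```

```text
[[ 0.3884  0.0413  0.104 ]
 [ 0.6266 -0.0117  0.104 ]
 [ 0.4076  0.1089  0.104 ]
 [ 0.639   0.0567  0.104 ]]
yaw -12.53863780770788 len 0.24401054113786388
origin [0.5384 0.0848]
deck 0.1042928764073888 [0.1035 0.1052]
deck2 0.10422144230300573 [0.1033 0.1051]
frame 0.12307840744248622 [0.1222 0.124 ]
ledge 0.12910391578888847 [0.1282 0.13  ]
rimy 0.11504615531156351 [0.1141 0.116 ]
rimx 0.1151304443859287 [0.1142 0.1161]
frame corners [[-0.1018 -0.0602]
 [ 0.0791 -0.0602]]
ledge edges (nom -90,-66) [[-0.0965 -0.0096]
 [-0.0719 -0.0103]
 [-0.0986 -0.0452]
 [-0.0724 -0.0456]]
```

```bash
python3 - <<'E'
import cv2
im=cv2.imread("pics/w3.png"); cv2.imwrite("pics/w3c.png",cv2.resize(im[0:125,60:400],None,fx=2.3,fy=2.3,interpolation=cv2.INTER_NEAREST))
E
```

```text
(no output)
```

View pics/w3c.png

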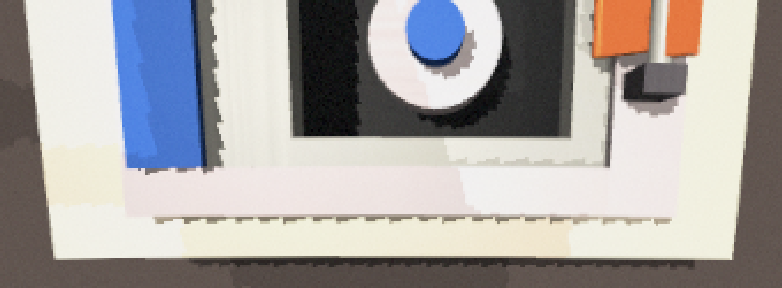

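```bash
cat >> h.py <<'E'
OFF=np.array([-.0013,.0216,.0005])
def bath():
    x,y,yaw=np.load("bath.npy"); return np.array([x,y,0]),yaw
def lidtgt(tx,tz,th,by=0.0):
    o,yaw=bath(); B=Ro.from_euler('z',yaw).as_matrix()
    Lr=Ro.from_euler('y',-th).as_matrix()
    org=np.array([tx,by,tz])+Lr@[.074,0,0]
    R=tool_R(yaw,th); return o+B@org-R@OFF,R
def where(F0=(.5,0.1,-2.6)):
    from workcell import bot
    s=bot.read_state(); o,yaw=bath(); B=Ro.from_euler('z',yaw).as_matrix()
    R=Ro.from_rotvec(s["tcp_rot"]).as_matrix(); m=np.c_[R[:,2],-R[:,0],-R[:,1]]; m=B.T@m
    org=B.T@(s["tool_pos"]+R@OFF-o); tip=org+m@[-.074,0,0]; e=org+m@[.06,0,0]
    f=B.T@(s["wrist_force"]-np.array(F0))
    print("t%.2f"%s["time"],"tip",(tip*1000).round(1),"org",(org*1000).round(1),"end",(e*1000).round(1),"tilt %.3f"%np.arctan2(m[2,0],m[0,0]),"yaw %.3f roll %.3f"%(np.arctan2(m[1,0],m[0,0]),m[2,1]),"F",f.round(1),"M",(B.T@s["torque"]).round(2),"w %.3f"%s["width"])
def go(tx,tz,th,n,by=0.0,w=0):
    where(); p,R=lidtgt(tx,tz,th,by); plan(p,R,n,w)
E
python3 - <<'E'
from h import *
go(-.058,.19,.33,5)
E
```

```text
t4.50 tip [ -74.6 -129.8  216.7] org [  -0.6 -129.7  216.5] end [  59.4 -129.7  216.4] tilt -0.002 yaw 0.001 roll -0.001 F [-0.2 -0.7 -0.3] M [-0.04 -0.08 -0.06] w 0.131
[[-0.0259,0.0007,0.0011,0.0664,0.0002,0.0002,0],[-0.026,0.0009,0.0011,0.0664,0.0002,0.0002,0],[-0.0259,0.0009,0.001,0.0664,0.0002,0.0002,0],[-0.026,0.0009,0.001,0.0664,0.0002,0.0002,0],[-0.0259,0.0011,0.0008,0.0664,0.0002,0.0002,0]]
end [0.5425 0.0825 0.2342] err 0.0002995587493689287
```

```bash
python3 -m handwheel '[[-0.026,0,0.001,0.0665,0,0,0],[-0.026,0.001,0.001,0.0665,0,0,0],[-0.026,0.001,0.001,0.0665,0,0,0],[-0.026,0.001,0.001,0.0665,0,0,0],[-0.026,0.001,0.001,0.0665,0,0,0],[0,0,0,0,0,0,0],[0,0,0,0,0,0,0]]'
python3 - <<'E'
from h import *
go(-.056,.140,.33,3)
E
```

```text
time: 5.38
tool_pos: [0.5433, 0.0821, 0.2363]
tcp_rot: [-0.876, 1.09, -1.531]
wrist_force: [-0.2, 0.3, -2.4]
width: 0.132
t5.38 tip [-57.   -0.3 191.9] org [ 1.29e+01 -2.00e-01  2.16e+02] end [ 6.970e+01 -2.000e-01  2.356e+02] tilt 0.333 yaw 0.000 roll -0.001 F [-0.7 -0.   0.2] M [0.03 0.28 0.02] w 0.132
[[-0.0001,0.0165,-0.0053,-0.0008,0.0001,0.0004,0],[-0.0001,0.0165,-0.0053,-0.0008,0.0001,0.0004,0],[-0.0001,0.0165,-0.0053,-0.0008,0.0001,0.0004,0]]
end [0.5445 0.0821 0.1843] err 0.00020040234502633202
```

```bash
python3 -m handwheel '[[0,0.0165,-0.0055,0,0,0,0],[0,0.0165,-0.0055,0,0,0,0],[0,0.0165,-0.0055,0,0,0,0],[0,0.009,-0.0035,0,0,0,0],[0,0,0,0,0,0,0],[0,0,0,0,0,0,0]]'
python3 - <<'E'
from h import *
go(-.058,.119,.33,2)
E
```

```text
time: 6.12
tool_pos: [0.5448, 0.0833, 0.1758]
tcp_rot: [-0.873, 1.087, -1.53]
wrist_force: [-0.1, -0.5, -1.9]
width: 0.131
t6.12 tip [-55.7   1.2 131.2] org [ 14.2   1.3 155.6] end [ 70.8   1.3 175.3] tilt 0.335 yaw 0.001 roll 0.000 F [-0.5 -0.7  0.7] M [0.   0.32 0.01] w 0.131
[[0.0006,0.0056,-0.003,-0.0027,0.0005,-0.0002,0],[0.0007,0.0056,-0.003,-0.0027,0.0005,-0.0002,0]]
end [0.5426 0.0825 0.1632] err 0.00012921303339185215
```

```bash
python3 -m handwheel '[[0.0007,0.0055,-0.003,0,0,0,0],[0.0005,0.0045,-0.0025,0,0,0,0],[0,0,0,0,0,0,0],[0,0,0,0,0,0,0]]'; python3 -c "
from h import *
where()"; python3 -m handwheel '[[0,0.001,-0.0003,0,0,0,0],[0,0,0,0,0,0,0],[0,0,0,0,0,0,0]]';python3 -c "
from h import *
where()"
```

```text
time: 6.62
tool_pos: [0.5422, 0.0824, 0.164]
tcp_rot: [-0.874, 1.088, -1.53]
wrist_force: [-0.5, 0.3, -2.8]
width: 0.131
t6.62 tip [-58.1  -0.2 119.4] org [ 11.8  -0.2 143.7] end [ 6.840e+01 -1.000e-01  1.634e+02] tilt 0.335 yaw 0.001 roll -0.000 F [-1.1 -0.  -0.2] M [-0.01  0.28  0.01] w 0.131
time: 7.0
tool_pos: [0.5422, 0.0824, 0.1629]
tcp_rot: [-0.874, 1.088, -1.53]
wrist_force: [0.7, -0.5, -1.5]
width: 0.13
t7.00 tip [-58.1  -0.2 118.4] org [ 11.8  -0.2 142.7] end [ 6.850e+01 -1.000e-01  1.624e+02] tilt 0.335 yaw 0.001 roll -0.000 F [ 0.3 -0.6  1.1] M [-0.    0.3  -0.01] w 0.130
```

Force noise is about 1 N. Stepping down to feel the rim.

```bash
for i in 1; do python3 -m handwheel '[[0,0.001,-0.0003,0,0,0,0],[0,0,0,0,0,0,0],[0,0,0,0,0,0,0]]' >/dev/null;python3 -c "
from h import *
where()"; python3 -m handwheel '[[0,0.001,-0.0003,0,0,0,0],[0,0,0,0,0,0,0],[0,0,0,0,0,0,0]]'>/dev/null;python3 -c "
from h import *
where()"; done
```

```text
t7.38 tip [-58.1  -0.2 117.3] org [ 11.8  -0.2 141.6] end [ 6.850e+01 -1.000e-01  1.613e+02] tilt 0.334 yaw 0.001 roll -0.000 F [-0.1  0.6  0.6] M [-0.    0.32  0.  ] w 0.132
t7.75 tip [-58.   -0.3 116.3] org [ 11.9  -0.2 140.5] end [ 68.5  -0.2 160.2] tilt 0.334 yaw 0.001 roll -0.000 F [-0.   0.1  0.2] M [0.07 0.29 0.  ] w 0.132
```

```bash
for i in 1; do python3 -m handwheel '[[0,0.001,-0.0003,0,0,0,0],[0,0,0,0,0,0,0],[0,0,0,0,0,0,0]]' >/dev/null;python3 -c "
from h import *
where()"; done
```

```text
t8.12 tip [-58.   -0.2 115.2] org [ 11.9  -0.2 139.5] end [ 6.860e+01 -1.000e-01  1.592e+02] tilt 0.334 yaw 0.001 roll -0.000 F [-0.5  0.2 -0.1] M [ 0.02  0.34 -0.02] w 0.128
```

```bash
python3 -m handwheel '[[0,0.0007,-0.0002,0,0,0,0],[0,0,0,0,0,0,0],[0,0,0,0,0,0,0]]' >/dev/null;python3 -c "
from h import *
where()"; python3 -m handwheel '[[0,0.0007,-0.0002,0,0,0,0],[0,0,0,0,0,0,0],[0,0,0,0,0,0,0]]' >/dev/null;python3 -c "
from h import *
where()"
```

```text
t8.50 tip [-57.7  -0.2 114.9] org [ 1.220e+01 -1.000e-01  1.392e+02] end [ 6.880e+01 -1.000e-01  1.589e+02] tilt 0.335 yaw 0.001 roll -0.000 F [-0.6 -0.3  3.6] M [-0.07  0.48  0.01] w 0.134
t8.88 tip [-5.750e+01 -1.000e-01  1.146e+02] org [ 1.240e+01 -1.000e-01  1.389e+02] end [ 69.   -0.  158.7] tilt 0.335 yaw 0.001 roll 0.000 F [-2.1 -1.   8. ] M [-0.17  0.83 -0.01] w 0.135
```

```bash
python3 -m handwheel '[[0,-0.0015,0.0005,0,0,0,0],[0,0,0,0,0,0,0]]' >/dev/null; python3 -c "
from h import *
go(-.073,.1163,.33,5)"
```

```text
t9.12 tip [-58.   -0.2 115. ] org [ 11.9  -0.2 139.3] end [ 6.860e+01 -1.000e-01  1.589e+02] tilt 0.334 yaw 0.001 roll -0.000 F [-0.3  0.8  2.8] M [ 0.04  0.29 -0.  ] w 0.136
[[0,-0.0012,-0.0027,-0.0009,0.0002,0,0],[-0.0001,-0.0011,-0.0028,-0.0009,0.0002,0,0],[0,-0.0012,-0.0027,-0.0009,0.0002,0,0],[-0.0001,-0.0012,-0.0027,-0.0009,0.0002,0,0],[0,-0.0011,-0.0027,-0.0009,0.0002,0,0]]
end [0.5279 0.0858 0.1605] err 0.00023649519563314256
```

```bash
python3 -m handwheel '[[0,-0.0016,0,0,0,0,0],[0,-0.001,-0.0027,0,0,0,0],[0,-0.001,-0.0027,0,0,0,0],[0,-0.001,-0.0027,0,0,0,0],[0,-0.001,-0.0027,0,0,0,0],[0,-0.001,-0.0027,0,0,0,0],[0,0,0,0,0,0,0],[0,0,0,0,0,0,0]]' >/dev/null; python3 -c "
from h import *
go(-.075,.1163,.27,3)"
```

```text
t10.12 tip [-72.8  -0.2 117.2] org [ -2.9  -0.2 141.6] end [ 5.380e+01 -1.000e-01  1.613e+02] tilt 0.335 yaw 0.001 roll -0.000 F [-0.1  0.  -0.4] M [-0.01  0.27  0.05] w 0.134
[[-0.0001,0.0017,-0.0004,-0.0216,0.0003,-0.0001,0],[0,0.0016,-0.0004,-0.0216,0.0003,-0.0001,0],[-0.0001,0.0017,-0.0003,-0.0216,0.0003,-0.0001,0]]
end [0.5284 0.0857 0.1567] err 0.00019825631815457935
```

```bash
python3 -m handwheel '[[0,0.0017,-0.0004,-0.0215,0,0,0],[0,0.0017,-0.0004,-0.0215,0,0,0],[0,0.0016,-0.0004,-0.0215,0,0,0],[0,0,0,0,0,0,0],[0,0,0,0,0,0,0]]' >/dev/null; python3 -c "
from h import *
go(-.079,.1162,.27,3)"
```

```text
t10.75 tip [-75.1  -0.3 116. ] org [ -3.8  -0.3 135.8] end [ 54.   -0.3 151.8] tilt 0.270 yaw 0.001 roll -0.000 F [-0.2 -0.5  0.3] M [-0.05  0.27  0.02] w 0.133
[[-0.0001,-0.0004,-0.0012,0.0001,0.0002,0,0],[-0.0001,-0.0004,-0.0013,0.0001,0.0002,0,0],[-0.0001,-0.0004,-0.0012,0.0001,0.0002,0,0]]
end [0.5245 0.0865 0.1566] err 0.00016194736854365486
```

Now feel for the stop along -x.

```bash
python3 -m handwheel '[[0,-0.0004,-0.0012,0,0,0,0],[0,-0.0004,-0.0012,0,0,0,0],[0,-0.0003,-0.0012,0,0,0,0],[0,0,0,0,0,0,0],[0,0,0,0,0,0,0]]' >/dev/null; python3 -c "
from h import *
where()";python3 -m handwheel '[[0,-0.0003,-0.001,0,0,0,0],[0,0,0,0,0,0,0],[0,0,0,0,0,0,0]]' >/dev/null; python3 -c "
from h import *
where()"
```

```text
t11.38 tip [-78.9  -0.2 116.3] org [ -7.6  -0.2 136.1] end [ 5.020e+01 -1.000e-01  1.521e+02] tilt 0.270 yaw 0.001 roll -0.000 F [ 0.5 -0.3  0.1] M [-0.02  0.27  0.01] w 0.133
t11.75 tip [-80.   -0.3 116.3] org [ -8.6  -0.2 136. ] end [ 4.92e+01 -1.00e-01  1.52e+02] tilt 0.270 yaw 0.001 roll -0.000 F [-0.9 -0.4 -0. ] M [0.03 0.22 0.07] w 0.132
```

```bash
python3 -m handwheel '[[0,-0.0003,-0.001,0,0,0,0],[0,0,0,0,0,0,0],[0,0,0,0,0,0,0]]' >/dev/null; python3 -c "
from h import *
where()";python3 -m handwheel '[[0,-0.0003,-0.001,0,0,0,0],[0,0,0,0,0,0,0],[0,0,0,0,0,0,0]]' >/dev/null; python3 -c "
from h import *
where()"
```

```text
t12.12 tip [-80.6  -0.2 116.5] org [-9.300e+00 -1.000e-01  1.363e+02] end [ 4.850e+01 -1.000e-01  1.523e+02] tilt 0.271 yaw 0.001 roll -0.000 F [ 1.6 -0.5  0. ] M [-0.04 -0.16 -0.01] w 0.131
t12.50 tip [-81.   -0.2 116.7] org [-9.700e+00 -1.000e-01  1.366e+02] end [ 48.1  -0.  152.8] tilt 0.272 yaw 0.001 roll 0.000 F [ 4.3 -0.3 -1.8] M [-0.16 -0.79 -0.03] w 0.132
```

```bash
python3 -m handwheel '[[0,0.0008,0.002,0,0,0,0],[0,0,0,0,0,0,0]]' >/dev/null; python3 -c "
from h import *
go(-.0792,.1157,.12,5)"
```

```text
t12.75 tip [-80.5  -0.3 115.8] org [ -9.2  -0.3 135.4] end [ 48.7  -0.2 151.4] tilt 0.269 yaw 0.001 roll -0.000 F [0.3 0.5 1.2] M [0.02 0.17 0.02] w 0.135
[[-0.0001,0.0023,0.0007,-0.0297,0.0001,0.0001,0],[0,0.0023,0.0008,-0.0297,0.0001,0.0001,0],[-0.0001,0.0023,0.0009,-0.0297,0.0001,0.0001,0],[0,0.0022,0.0009,-0.0297,0.0001,0.0001,0],[-0.0001,0.0022,0.001,-0.0297,0.0001,0.0001,0]]
end [0.5295 0.0855 0.146 ] err 0.0002661581989686979
```

```bash
python3 -m handwheel '[[0,0.0023,0.0007,-0.0297,0,0,0],[0,0.0023,0.0008,-0.0297,0,0,0],[0,0.0023,0.0008,-0.0297,0,0,0],[0,0.0022,0.0008,-0.0297,0,0,0],[0,0.0022,0.0008,-0.0297,0,0,0],[0,0,0,0,0,0,0],[0,0,0,0,0,0,0]]' >/dev/null; python3 -c "
from h import *
go(-.0792,.1155,.06,4)"
```

```text
t13.62 tip [-79.   -0.2 116.2] org [-5.500e+00 -1.000e-01  1.251e+02] end [ 5.400e+01 -1.000e-01  1.324e+02] tilt 0.122 yaw 0.001 roll -0.000 F [-2.8 -0.5  4.8] M [ 0.04  0.22 -0.  ] w 0.132
[[0,0.0013,0.0002,-0.0154,0.0002,0,0],[-0.0001,0.0013,0.0003,-0.0154,0.0002,0,0],[0,0.0013,0.0002,-0.0154,0.0002,0,0],[0,0.0013,0.0003,-0.0154,0.0002,0,0]]
end [0.5311 0.085  0.1414] err 5.334744233419938e-05
```

```bash
python3 -m handwheel '[[0,0.0013,0,-0.0154,0,0,0],[0,0.0013,0,-0.0154,0,0,0],[0,0,0,0,0,0,0],[0,0,0,0,0,0,0]]' >/dev/null; python3 -c "
from h import *
go(-.0792,.1155,.06,2)"
```

```text
t14.12 tip [-79.7  -0.2 115.4] org [-6.000e+00 -1.000e-01  1.221e+02] end [ 5.370e+01 -1.000e-01  1.275e+02] tilt 0.090 yaw 0.001 roll -0.000 F [-3.5  0.4  4.4] M [0.08 0.35 0.07] w 0.131
[[-0.0001,0.0011,0.0006,-0.0152,0.0004,0,0],[0,0.0011,0.0006,-0.0152,0.0004,0,0]]
end [0.5312 0.085  0.1415] err 5.473503829930177e-05
```

```bash
python3 -m handwheel '[[0,0.0011,0.0003,-0.0152,0,0,0],[0,0.0011,0.0002,-0.0152,0,0,0],[0,0,0,0,0,0,0],[0,0,0,0,0,0,0]]' >/dev/null; python3 -c "
from h import *
go(-.0792,.1155,.03,2)"
```

```text
t14.62 tip [-7.850e+01 -1.000e-01  1.163e+02] org [-4.60e+00 -1.00e-01  1.21e+02] end [ 55.3  -0.  124.7] tilt 0.062 yaw 0.001 roll 0.000 F [-2.1 -0.3  7.9] M [-0.05 -0.14 -0.  ] w 0.132
[[0,0.0016,-0.0001,-0.0162,0.0003,-0.0002,0],[-0.0001,0.0016,0,-0.0162,0.0003,-0.0002,0]]
end [0.5319 0.0849 0.1393] err 0.00014168232581222205
```

```bash
python3 -m handwheel '[[0,0.0014,-0.0004,-0.016,0,0,0],[0,0.0014,-0.0004,-0.016,0,0,0],[0,0,0,0,0,0,0],[0,0,0,0,0,0,0]]' >/dev/null; python3 -c "
from h import *
go(-.0792,.1152,.01,2)"
```

```text
t15.12 tip [-81.3  -0.4 114.6] org [ -7.3  -0.3 116.7] end [ 52.7  -0.3 118.4] tilt 0.028 yaw 0.001 roll -0.000 F [ 0.4 -0.1  3. ] M [ 0.    0.42 -0.02] w 0.132
[[-0.0001,0.0004,0.0012,-0.0089,0.0003,0.0002,0],[-0.0002,0.0004,0.0013,-0.0089,0.0003,0.0002,0]]
end [0.5324 0.0848 0.1375] err 7.016313535551663e-05
```

```bash
python3 -m handwheel '[[0,0.0006,0.0005,-0.009,0,0,0],[0,0.0006,0.0003,-0.009,0,0,0],[0,0,0,0,0,0,0],[0,0,0,0,0,0,0]]' >/dev/null; python3 -c "
from h import *
go(-.0792,.1150,.00,2)"
```

```text
t15.62 tip [-80.8  -0.4 114.9] org [ -6.8  -0.3 115.6] end [ 53.2  -0.3 116.3] tilt 0.010 yaw 0.001 roll -0.000 F [-1.1 -0.6  0.1] M [-0.01  0.08 -0.  ] w 0.128
[[-0.0002,0.0003,0.0009,-0.0051,0.0005,0.0002,0],[-0.0001,0.0004,0.0009,-0.0051,0.0005,0.0002,0]]
end [0.5325 0.0847 0.1366] err 7.533555783803971e-05
```

```bash
python3 -m handwheel '[[0,0.0006,0.0002,-0.01,0,0,0],[0,0.0003,0,0,0,0,0],[0,0,0,0,0,0,0],[0,0,0,0,0,0,0]]' >/dev/null; python3 -c "
from h import *
where()"; python3 -m handwheel '[[0,0.0005,0,-0.002,0,0,0],[0,0,0,0,0,0,0],[0,0,0,0,0,0,0]]' >/dev/null; python3 -c "
from h import *
where()"
```

```text
t16.12 tip [-80.6  -0.3 115.1] org [ -6.6  -0.2 115.1] end [ 5.340e+01 -1.000e-01  1.152e+02] tilt 0.001 yaw 0.001 roll -0.000 F [-0.3  0.4  1.3] M [-0.06 -0.15 -0.  ] w 0.135
t16.50 tip [-80.6  -0.3 115.1] org [ -6.6  -0.2 115.1] end [ 53.4  -0.2 115. ] tilt -0.001 yaw 0.001 roll -0.000 F [-1.5 -1.7  6.3] M [-0.2   0.03 -0.  ] w 0.133
```

```bash
python3 - <<'E'
from h import *
from workcell import optics
d=optics.read_camera("scene"); pickle.dump(d,open("s4.pkl","wb"))
cv2.imwrite("pics/s4.png",cv2.resize(d["image"][80:240,280:490,::-1],None,fx=3.5,fy=3.5,interpolation=cv2.INTER_CUBIC))
E
```

```text
(no output)
```

View pics/s4.png

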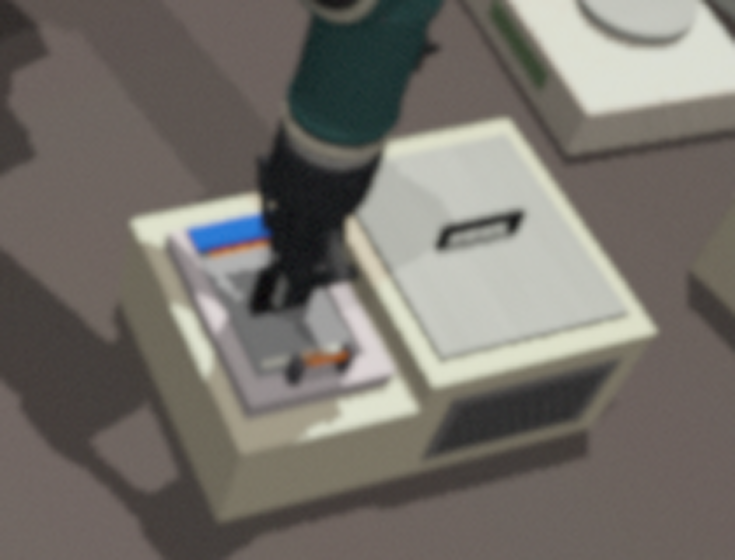

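```bash
python3 -m handwheel '[[0,-0.0003,0,0,0,0,0.13],[0,0,0,0,0,0,0.3],[0,0,0,0,0,0,0.5],[0,0,0,0,0,0,0.5],[0,0,0,0,0,0,0.5]]'; python3 -m handwheel '[[0,-0.02,0,0,0,0,0.5],[0,-0.04,0,0,0,0,0.5],[0,-0.05,0,0,0,0,0.5],[0,-0.04,0,0,0,0,0.5],[0.03,0,0,0,0,0,0.5],[0.03,0,0,0,0,0,0.5],[0,0,0,0,0,0,0.5],[0,0,0,0,0,0,0.5]]'
python3 - <<'E'
from h import *
from workcell import bot,optics
np.set_printoptions(precision=4,suppress=True)
s=bot.read_state()
d=optics.read_camera("wrist"); d["pose"]=(s["tool_pos"],s["tcp_rot"]); pickle.dump(d,open("w5.pkl","wb"))
cv2.imwrite("pics/w5.png",d["image"][:,:,::-1])
e=optics.read_camera("scene"); pickle.dump(e,open("s5.pkl","wb"))
cv2.imwrite("pics/s5.png",e["image"][:,:,::-1])
E
```

```text
time: 17.18
tool_pos: [0.5309, 0.0849, 0.1363]
tcp_rot: [-1.099, 1.369, -1.367]
wrist_force: [-0.4, 0.3, 0.2]
width: 0.5
time: 18.18
tool_pos: [0.5183, 0.0267, 0.2864]
tcp_rot: [-1.099, 1.37, -1.367]
wrist_force: [-0.4, -0.6, 0.3]
width: 0.504
```

View pics/w5.png

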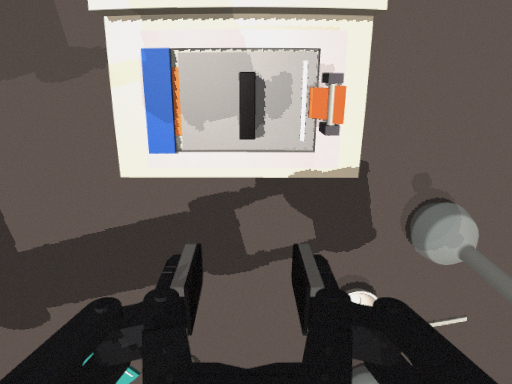

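View pics/s5.png

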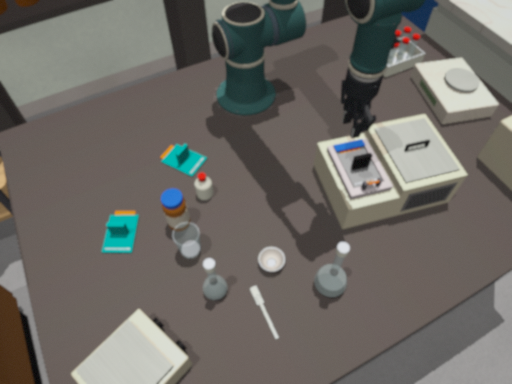

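```bash
python3 - <<'E'
from h import *
np.set_printoptions(precision=4,suppress=True)
d=pickle.load(open("w5.pkl","rb")); C=cloud(d,Tw(d)); o,yaw=bath(); B=Ro.from_euler('z',yaw).as_matrix(); L=(C-o)@B
P=np.r_[L[60:145,188:235].reshape(-1,3),L[60:145,262:300].reshape(-1,3)]; P=P[np.isfinite(P[:,0])]
A=np.c_[P[:,:2],np.ones(len(P))]; k=np.linalg.lstsq(A,P[:,2],rcond=None)[0]; print("lid top plane",k)
F=L[72:140,240:256].reshape(-1,3); F=F[F[:,2]>.155]; print("fin top",F.mean(0))
hsv=cv2.cvtColor(d["image"],cv2.COLOR_RGB2HSV); m=cv2.inRange(hsv,(2,150,100),(20,255,255))>0; m[:,:300]=0
Q=L[m]; print("catch x",np.nanpercentile(Q[:,0],[1,50,99]),"z",np.nanpercentile(Q[:,2],[1,50,99]))
q=Q[Q[:,0]<np.nanpercentile(Q[:,0],15)]; print("nose",q.mean(0))
print("tongue", np.nanmedian(L[70:135,176:181].reshape(-1,3),axis=0), "tilt ledge ref", np.nanmedian(L[55:150,148:168].reshape(-1,3)[:,2]))
E
```

```text
lid top plane [-0.0013 -0.0015  0.1211]
fin top [-0.0074  0.0002  0.1711]
catch x [0.0467 0.0575 0.0705] z [0.1275 0.14   0.1543]
nose [ 0.0483 -0.0003  0.1295]
tongue [-0.0694 -0.0006  0.1194] tilt ledge ref 0.1292064719408464
```

```bash
python3 -c "
from workcell import workorder
print(workorder.finish_job())"
```

```text
the job is handed in; nothing more can be done
None
```

The lid is back on the filter bay, lying flat with its tongue under the ledge and the catch back over its free edge. I handed the job in at about 18 s of the 48 s allowed; it reports no verdict.

**How it went:** I gripped the lid by its fin and brought it in tilted at 0.33 rad. The rim turned out 5 mm above nominal. The frame sits about 5 to 6 mm toward -x: the camera showed 6 mm, and contact at the back of the slot came at about -80.5 mm against -75.5 nominal. I hooked the tongue with the lid tilted 0.27 rad, then swung it down past the catch. I pressed to about 6 N, let go and backed away. The highest force I read at the wrist was about 8 N.

**Last checks with the wrist camera, after letting go:**

| Check | Measured | Limit or expected |
|---|---|---|
| Lid tilt | about 0.002 rad | below 0.02 rad |
| Underside height | about 115.1 mm | below 117.5 mm |
| Lid x (bath frame) | about -7 mm | within ±10.5 mm |
| Lid y (bath frame) | about 0 mm | within ±6 mm |
| Catch nose x | about 48 mm | 49 mm at rest, allowing for the frame shift |

The catch angle itself I could only judge from the nose position. The last scene picture shows the glassware and other loose things apparently where they stood; I compared these by eye and did not measure them.

**Disagreements:** the deck width measured 244 mm against the given 240 mm, so camera positions there could be off by about 2 mm. During the hooking, the contact at the back of the slot may have been partly the ledge's underside rather than only the stop.

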